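Syrup and a stroke of coffee into the mug

TASK

Make a sweetened short coffee in the plain mug that stands in front of the steel canister, between jar and tin: stand it under the spout of the square syrup bottle, let go and push that bottle's pump head all the way down for a full dose, letting it come up again. Then stand the mug under the airpot's outlet with its handle turned outwards, away from the airpot, let go, push the airpot's plunger all the way down and let it come up. Keep the mug upright, pump nothing without the mug beneath, leave the round bottle's pump alone and do not shove or knock over the other things.

Things in the scene. Friction and masses are not known exactly. Their poses are not given: they have to be found in the camera images.
- mug: The only loose mug: grey-green, 81 mm in diameter, 94 mm high, wall 4 to 9 mm thick, 0.17 to 0.3 kg, one ear handle. Origin on its underside, NOT on its axis: the axis is at y = +17.5 mm. z up; the handle points to -y. At the start it stands upright, its handle boxed in between jar and tin and pointing at the canister: only the rim on the far side from the handle is free.
- mug_mouth (a point): Centre of the mug's mouth: on the mug's axis, at rim height (94 mm above the underside). Outer radius there 40.5 mm, inner radius about 34 mm.
- mug_handle (a point): Point inside the mug's handle, 3 mm under its top, 69 mm out from the mug's axis, 85 mm above the underside. Here the handle is an upright bar 12 mm thick (across), 19 mm deep (radially: 57 to 77 mm from the axis), between 29 and 88 mm high; nearer the mug it widens to 28 mm.
- airpot: Airpot (pump-action vacuum flask), fixed to the worktop: upright steel cylinder 125 mm in diameter, black head up to z = 225 mm. Origin at the centre of its underside, z up. A black beak 50 mm wide (158 to 206 mm above the worktop) juts out in its -x direction to 135 mm from its axis; that is its front, where the cup stands.
- airpot_outlet (a point): Lower end of the airpot's outlet (tube of 19 mm diameter), under the beak: 118 mm in front of the airpot's axis, 131 mm above the worktop. The mug passes under it upright.
- plunger_top (a point): Centre of the top face of the airpot's plunger, a flat grey plate 62 mm across, on the airpot's axis; 253 mm above the worktop when up. It moves with the plunger.
- airpot_plunger (a joint): The airpot's plunger: 0 = up (sprung), 0.028 m = down on its stop, its top flush with the head's rim. Straight down; the spring takes about 4 N to start and 12 N at the stop, and returns it when let go.
- rack: Low wooden rack with a wire rail (78 x 196 mm, rail top 59 mm above the worktop), fixed, carrying two pump bottles side by side 96 mm apart along its y. Origin at the centre of its underside; the spouts point to its -x, its front. Which bottle stands on which side varies.
- bottle_square: Syrup bottle with a SQUARE body, 60 x 60 mm, fixed in the rack. Origin at the centre of its underside (12 mm above the worktop), z up; its spout points to its -x. Amber glass, black pump, as the round one.
- pump_square_top (a point): Centre of the top of the square bottle's pump head (35 mm in diameter, flat top about 26 mm), on the bottle's axis; 223 mm above the worktop when up. Moves with the pump.
- pump_square_outlet (a point): Open end of the square bottle's spout (tube of 11 mm), 92 mm in front of the bottle's axis, 145 mm above the worktop when up. The spout runs out level 211 mm above the worktop and bends straight down. Moves down with the pump, still clear of the mug.
- pump_square (a joint): Pump head of the square bottle: 0 = up (sprung), 0.020 m = down on its stop. Straight down; about 3.5 N to start, 8.5 N at the stop; comes up by itself.
- bottle_round: Syrup bottle with a ROUND body, 62 mm in diameter, fixed in the rack beside the square one, with the same pump and a spout of the same reach and height, pointing to its -x. Origin at the centre of its underside. Not to be pumped.
- pump_round (a joint): Pump head of the round bottle: 0 = up. Leave it.
- canister: Bystander: canister of pale brushed steel, 93 mm in diameter, 151 mm high, behind the mug. Origin at the centre of its underside. Its -x points to the mug.
- jar: Bystander: glass jar with screw lid, 65 mm in diameter, 100 mm high, on one side of the mug's handle. Origin at the centre of its underside.
- tin: Bystander: tin, 75 mm in diameter, 110 mm high, on the other side of the mug's handle. Origin at the centre of its underside.
- timer: Bystander: minute timer, 62 mm in diameter, 50 mm high, beside the airpot. Origin at the centre of its underside.
- teaspoon: Bystander: teaspoon lying on the worktop near the robot, 130 mm long along its x, 11 mm high.
- spoon_dish: Bystander: stoneware spoon rest, 110 mm across, 15 mm high, near the front right. Origin at the centre of its underside.
- lemon: Bystander: lemon, 78 mm long, 56 mm high, near the front left.

How it is judged:
On the way, in this order (a step that is already met when the one before it is completed fails the run):
1. the mug stands upright under the square bottle's spout (mouth centre within 22 mm of it, seen from above) and is let go (horizontal distance between mug_mouth and pump_square_outlet below 0.022 m and angle between mug's own z axis and vertical below 0.08 rad and height (world z) of mug below 0.006 m and contact force between the fingers and mug below 0.2 N), for 0.2 s.
2. the square bottle's pump is pushed down to its stop (over 18 of 20 mm) with the mug beneath (value of joint pump_square above 0.018 m and horizontal distance between mug_mouth and pump_square_outlet below 0.024 m), for 0.1 s.
3. the pump has come up, and the mug stands upright under the airpot's outlet (within 22 mm) and is let go (value of joint pump_square below 0.003 m and horizontal distance between mug_mouth and airpot_outlet below 0.022 m and angle between mug's own z axis and vertical below 0.08 rad and height (world z) of mug below 0.006 m and contact force between the fingers and mug below 0.2 N), for 0.2 s.
4. the airpot's plunger is pushed down to its stop (over 25.5 of 28 mm) with the mug beneath (value of joint airpot_plunger above 0.0255 m and horizontal distance between mug_mouth and airpot_outlet below 0.024 m), for 0.1 s.
At the end, for the whole second after the job is handed in: The mug stands upright and still on the worktop, released, its mouth's centre within 24 mm of the airpot's outlet seen from above, its handle turned outwards (within 60 degrees of the airpot's front direction); the square bottle's pump and the airpot's plunger are both up again (horizontal distance between mug_mouth and airpot_outlet below 0.024 m and angle between mug's own z axis and vertical below 0.08 rad and height (world z) of mug below 0.006 m and x of mug_handle in the frame of airpot below -0.122 m and angle between the y axis of mug and the x axis of airpot, either way round below 1.05 rad and linear speed of mug below 0.02 m/s and value of joint each of pump_square, airpot_plunger below 0.003 m and contact force between the fingers and mug below 0.2 N); the robot touches nothing.
It fails at once if the mug is tipped more than 25 degrees (angle between mug's own z axis and vertical above 0.44 rad).
It fails at once if syrup is pumped (over 6 mm) without the mug beneath (value of joint pump_square above 0.006 m and not (horizontal distance between mug_mouth and pump_square_outlet below 0.032 m)).
It fails at once if the round bottle's pump is pressed (over 6 mm) (value of joint pump_round above 0.006 m).
It fails at once if coffee is pumped (over 8 mm) without the mug beneath (value of joint airpot_plunger above 0.008 m and not (horizontal distance between mug_mouth and airpot_outlet below 0.032 m)).
It fails at once if a bystander is shoved more than 30 mm, or the canister, jar or tin is knocked over (distance of any of canister, jar, tin, timer, teaspoon, spoon_dish, lemon from where it was at the start of the episode above 0.03 m or angle between any of canister, jar, tin's own z axis and vertical above 0.3 rad).
It also fails if it takes over 72 s, if anything falls off the work surface, if the arm or the gripper's body presses on something with over 40 N, if the wrist force passes 120 N, or if a joint passes its speed limit or range.

ROBOT

A 7-joint arm with a two-finger parallel gripper is mounted at the origin on a cart in front of the work surface, level with it; the furniture and walls round the work are solid. World frame = base frame: x ahead of the robot, y to its left, z up, the work surface at z = 0. Lengths are in m, angles in rad, forces in N, time in s.
With the tool pointing down it reaches from about 0.425 to 0.975 m from the base axis. Payload 16.7 kg.
Tool frame: the origin (TCP) lies on the centre line of the jaws, within the pads' length; the fingertips stand 17 mm ahead of it and the grasp point (between the pads) lies 2 mm behind it (ctrl.tips_ahead is the z of the fingertips in the tool frame, in m); z points along the fingers, y is the line along which they close (so a half turn about z gives the same grasp; the last joint's range is limited). The gripper opens to 85 mm and grips with 20 to 120 N. Pads are 22 mm wide; open, the fingers measure 114 mm over their backs; the gripper's body (76 mm by 85 mm) begins 54 mm behind the grasp point. The pads swing forward as they close: fully open they stand 13 mm farther back than shut.
Start: joints at [1.093, 0.426, 0.074, 1.606, -0.034, 1.111, -0.067], TCP at [0.218, -0.639, 0.248] pointing down, gripper open.
Joint ranges: [-2.85, 2.85], [-0.5, 2.14], [-1.23, 1.37], [0.21, 2.46], [-1.02, 4.16], [0.16, 2.05], [-2.73, 2.73]. Speed limits (rad/s): [1.89, 1.89, 2.39, 2.39, 3.01, 3.01, 3.01].

INTERFACE

Orientations are given as a unit quaternion [x, y, z, w].
In Python, from plant import ctrl gives the robot as it stands.
- The arm moves only by the tool drive_effector, called after "Emit:" in YAML: its name, and indented under it one key for each argument. Schema: {"type":"object","properties":{"rows":{"type":"object","properties":{"ticks":{"type":"array","items":{"type":"array","items":{"type":"number"},"minItems":4,"maxItems":4},"minItems":1,"maxItems":12}},"additionalProperties":false,"required":["ticks"]},"finger_gap":{"type":"number"},"only":{"type":"string"},"quiet":{"type":"boolean"},"lines":{"type":"string"}},"required":["rows"],"additionalProperties":false}. rows is an object whose key "ticks" holds a list of rows, 1 to 12 of them, each of 4 numbers: dx, dy, dz in m, then a turn about the tool's z in rad; each row is the pose to reach, as a shift and turn from the pose commanded when the call began, along the tool's axes at that moment; what a row does not reach only later rows make up. A row lasts 1/8 s, in which the tool goes at most 0.0625 m and 0.188 rad, less where a joint would pass 70% of its speed; a pose out of reach is approached as far as the arm can. finger_gap is the finger opening in m, set as the call begins (left out keeps the last). The fingers move at their own pace and stop on an object; the grip force is fixed at half the most. Time passes only in rows, so rows that do not move let the fingers close. The tool returns the time, the measured TCP pose, the force, the opening and the grip force at its end. only (a regular expression) keeps the lines of the reply that match it, lines (a string "A,B") keeps lines A to B, and quiet returns only ok. Input that does not fit is refused with a message, and nothing moves.
- ctrl.read_state(): the state, without advancing time (a new reading comes with each control period).
- ctrl.snapshot(name): name is "scene" or "top"; returns the picture (480x640x3 uint8, blue, green, red); there is no depth.
- ctrl.camera_params(name): a dict with "vertical_fov" (degrees; the focal length in pixels is half the picture's height over the tangent of half this angle, whatever the lens; pixels are square), "cx", "cy" (the principal point, pixels), "R" (3x3) and "t" (3): a world point X has camera coordinates R X + t. Camera axes: x right, y down, z forward; pixel columns grow to the right and rows downward; lengths in m; the calibration is good to about 2 mm. A picture is of the moment at which its call begins. camera_params takes no time and is no camera call.
- ctrl.job_done(): hands the job in; it is judged then, once.
The state is a dict: "clock": time; "joints": joint angles; "qd": joint speeds; "joint_torque": joint torques, N m; "eef_pos": TCP position; "tcp_rot": TCP orientation; "wrist_force": force on the tool from outside, world axes, zero at the start; "ft_torque": the same for the moment, N m; "opening": finger opening in m; "gripper_force": force on a finger pad.
Only numpy, scipy, OpenCV 4.12 (cv2) and the standard library are available. Lean on these libraries where they do the work, as an engineer would, in place of code of your own. Each camera call takes 0.05 s, during which the arm holds its last target. There are 200 camera calls.

## Working session

There is one attempt and no reset: what is moved stays moved. The work goes in short steps, Python scripts to look and compute and a tool call to move; the robot and the scene stay as the last step left them, time stands still between calls to the robot, and variables do not carry over. Pictures are saved under pics/ and viewed, at most 10 in all, crops included, and the job is handed in when it is done.

```bash
ls; mkdir -p pics; python3 - <<'E'
from plant import ctrl
import cv2
for n in("scene","top"):
    cv2.imwrite(f"pics/{n}0.png",ctrl.snapshot(n)); p=ctrl.camera_params(n); print(n,p)
s=ctrl.read_state();print(s["eef_pos"],s["tcp_rot"],s["opening"],s["clock"],ctrl.tips_ahead)
E
```

```text
pics
plant.py
scene {'vertical_fov': 43.642809360534905, 'cx': 331.6866881483245, 'cy': 242.4650925050524, 'R': array([[ 0.35794617, -0.93368817,  0.01004655],
       [-0.65267129, -0.25787881, -0.71240347],
       [ 0.66775349,  0.248445  , -0.7016982 ]]), 't': array([-0.17127352,  0.47015766,  1.35257461])}
top {'vertical_fov': 48.13733280695782, 'cx': 306.8217101126368, 'cy': 235.67800555863943, 'R': array([[-0.46036026, -0.88761365,  0.01450673],
       [-0.71693414,  0.3621012 , -0.59572491],
       [ 0.52352065, -0.28464844, -0.80305753]]), 't': array([0.2521915 , 0.50518013, 1.47887058])}
[ 0.21780391 -0.63852321  0.24766307] [ 9.86521038e-01  1.63633373e-01 -1.52180865e-04 -5.80548071e-04] 0.08548834454319598 0.1 0.017
```

View pics/scene0.png

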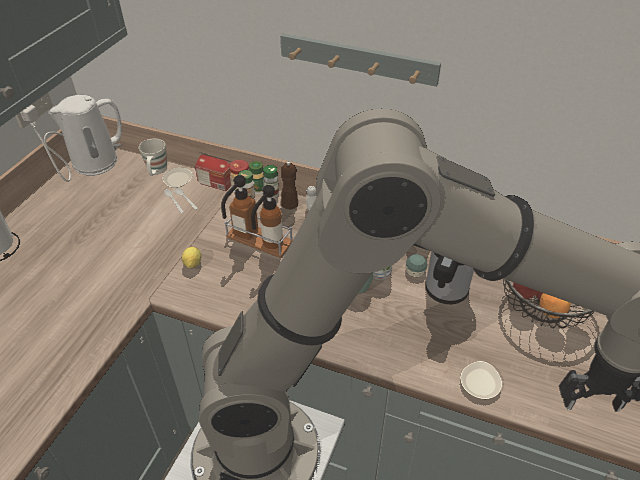

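View pics/top0.png

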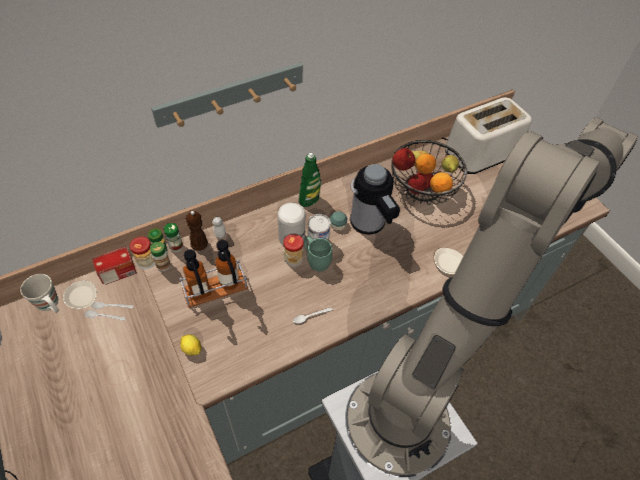

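The scene view shows the arm hiding the mug, with the bottles at (240,205) and (270,215) and the airpot at (447,275). The top view shows the mug at (319,253), canister (291,222), jar (293,248), tin (319,228), bottles (195,275) and (228,262), and airpot (370,200) with its beak towards the lower right. I'll enlarge the top view.

```bash
cat > h.py <<'E'
import numpy as np, cv2
from plant import ctrl
from scipy.spatial.transform import Rotation as Ro
def cam(n):
    p=ctrl.camera_params(n); return 240/np.tan(np.radians(p["vertical_fov"]/2)),p["cx"],p["cy"],np.array(p["R"]),np.array(p["t"])
def ray(n,u,v,z):
    f,cx,cy,R,t=cam(n); o=-R.T@t; d=R.T@np.array([(u-cx)/f,(v-cy)/f,1]); return o+d*(z-o[2])/d[2]
def proj(n,X):
    f,cx,cy,R,t=cam(n); c=R@np.array(X)+t; return np.array([f*c[0]/c[2]+cx,f*c[1]/c[2]+cy])
def totool(target):
    s=ctrl.read_state(); return Ro.from_quat(s["tcp_rot"]).inv().apply(np.array(target)-s["eef_pos"])
def yaw():  # heading of tool y axis (closing line) in the world
    s=ctrl.read_state(); M=Ro.from_quat(s["tcp_rot"]).as_matrix(); return np.arctan2(M[1,1],M[0,1])
E
python3 - <<'E'
import cv2
im=cv2.imread("pics/top0.png")[140:340,160:426]
cv2.imwrite("pics/top0c.png",cv2.resize(im,None,fx=3,fy=3,interpolation=cv2.INTER_CUBIC))
E
```

```text
(no output)
```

View pics/top0c.png

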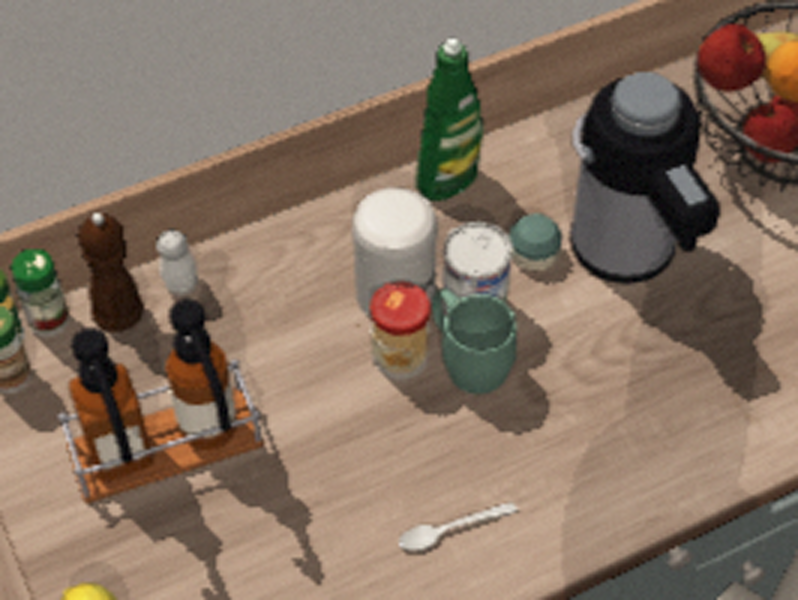

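The crop shows the mug mouth at about (480,325), with its handle to the upper left at (447,300), between jar and tin. The pump heads are at (90,343) and (187,316), and the plunger top is at (645,98). Next I'll measure these and check which bottle is square.

```bash
python3 - <<'E'
from h import *
im=cv2.imread("pics/top0.png"); hsv=cv2.cvtColor(im,cv2.COLOR_BGR2HSV)
P=lambda a,b,z:ray("top",a/3+160,b/3+140,z).round(4)
print("pumpL",P(90,343,.223),"pumpR",P(187,316,.223)," sep",np.linalg.norm(P(90,343,.223)-P(187,316,.223)))
print("spoutL tip",P(124,458,.145),"spoutR",P(223,427,.145))
# plunger: grey bright blob in the black head
m=(cv2.inRange(hsv,(0,0,75),(179,70,200)))[150:190,355:395]
m[30:,:]=0
n,l,st,c=cv2.connectedComponentsWithStats(m); k=l[173-150,374-355]; print("plunger",st[k],c[k]+[355,150],ray("top",*(c[k]+[355,150]),.25))
print("plunger hand",P(645,96,.253),"beak tip mid", P(697,200,.206))
print("airpot base", P(622,255,0.0))
# mug
m=cv2.inRange(hsv,(70,40,30),(95,255,255)); sub=np.zeros_like(m); sub[232:276,300:336]=m[232:276,300:336]
ys,xs=np.nonzero(sub); print("mug mask",xs.min(),xs.max(),ys.min(),ys.max(),len(xs))
print("mug mouth",P(480,327,.094),"handle top",P(449,303,.088))
for nm,u,v,z in(("canister",395,218,.151),("jar",400,305,.1),("tin",477,250,.11),("timer",536,232,.05)): print(nm,P(u,v,z))
# check projections of a predicted mug rim
big=cv2.resize(im[225:325,165:260],None,fx=6,fy=6,interpolation=cv2.INTER_CUBIC)
sc=cv2.imread("pics/scene0.png")
b2=cv2.resize(sc[170:270,210:305],None,fx=6,fy=6,interpolation=cv2.INTER_CUBIC)
cv2.imwrite("pics/b.png",cv2.resize(np.hstack([big,b2]),(798,420)))
E
```

```text
pumpL [0.6178 0.3412 0.223 ] pumpR [0.6056 0.2476 0.223 ]  sep 0.09439173692649162
spoutL tip [0.5333 0.3509 0.145 ] spoutR [0.5226 0.2532 0.145 ]
plunger [  9  12  28  18 330] [375.5030303  171.59090909] [ 0.63459615 -0.28448549  0.25      ]
plunger hand [ 0.6315 -0.2803  0.253 ] beak tip mid [ 0.5177 -0.2794  0.206 ]
airpot base [ 0.6179 -0.275   0.    ]
mug mask 305 331 238 270 298
mug mouth [ 0.5454 -0.0442  0.094 ] handle top [ 0.5917 -0.0316  0.088 ]
canister [ 0.6766 -0.0099  0.151 ]
jar [0.6052 0.0202 0.1   ]
tin [ 0.6268 -0.0837  0.11  ]
timer [ 0.6597 -0.1798  0.05  ]
```

View pics/b.png

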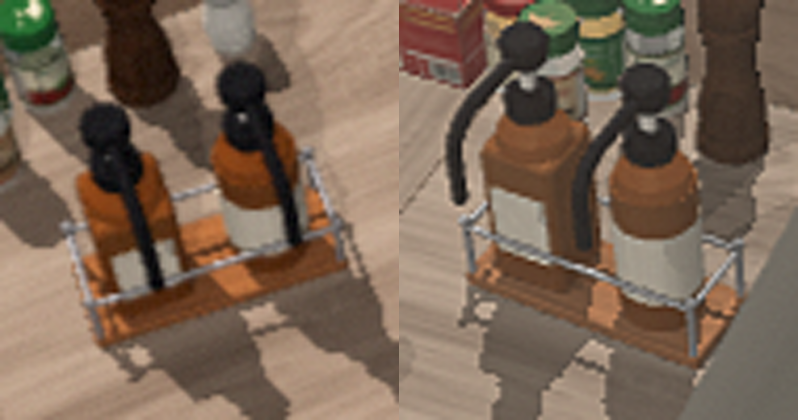

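The scene crop settles it: the left bottle (+y, head at about (239,181) in the full image) has flat faces, so it is square. The right one is round. I'll cross-check by triangulation and compute the first move.

```bash
cat >> h.py <<'E'
def tri(ut,us):
    L=[]
    for n,u in(("top",ut),("scene",us)):
        f,cx,cy,R,t=cam(n); o=-R.T@t; d=R.T@np.array([(u[0]-cx)/f,(u[1]-cy)/f,1]); d/=np.linalg.norm(d); L.append((o,d))
    A=sum(np.eye(3)-np.outer(d,d) for o,d in L); b=sum((np.eye(3)-np.outer(d,d))@o for o,d in L)
    X=np.linalg.solve(A,b); return X.round(4),[round(float(np.linalg.norm(np.cross(X-o,d))),4) for o,d in L]
E
python3 - <<'E'
from h import *
t=lambda a,b:(a/4.2+165,b/4.2+225)
s=lambda a,b:((a-399)/4.2+210,b/4.2+170)
print("head sq",tri(t(105,127),s(523,48)),"outlet sq",tri(t(157,287),s(459,203)))
print("head rd",tri(t(242,84),s(645,89)),"outlet rd",tri(t(295,242),s(583,248)))
C=np.array([.5454,-.0442,.094]); a=np.linspace(0,6.28,60)
q=np.array([proj("top",C+.0405*np.array([np.cos(x),np.sin(x),0])) for x in a]); print("rim crop px",(q.min(0)-[160,140])*3,(q.max(0)-[160,140])*3)
h=.26; T=C[:2]-.0372*np.array([np.cos(h),np.sin(h)]); print(T,totool([*T,.30]),yaw())
E
```

```text
head sq (array([0.6265, 0.3407, 0.207 ]), [0.0001, 0.0001]) outlet sq (array([0.5332, 0.3484, 0.1406]), [0.0006, 0.0006])
head rd (array([0.6162, 0.2441, 0.2089]), [0.0003, 0.0003]) outlet rd (array([0.5229, 0.2505, 0.142 ]), [0.0005, 0.0005])
rim crop px [441.62763766 296.05466994] [518.28328079 358.80883577]
[ 0.50945029 -0.0537634 ] [ 0.46481546 -0.45934746 -0.05183919] -1.242051227536302
```

Emit:
drive_effector:
  rows: {"ticks": [[0.06,-0.06,-0.05,-0.2],[0.46,-0.46,-0.05,-1.5],[0.46,-0.46,-0.05,-1.5],[0.46,-0.46,-0.05,-1.5],[0.46,-0.46,-0.05,-1.5],[0.46,-0.46,-0.05,-1.5],[0.46,-0.46,-0.05,-1.5],[0.46,-0.46,-0.05,-1.5],[0.46,-0.46,-0.05,-1.5],[0.46,-0.46,-0.05,-1.5],[0.46,-0.46,-0.05,-1.5],[0.46,-0.46,-0.05,-1.5]]}
  finger_gap: 0.045

```text
clock: 1.6
eef_pos: [0.5054, -0.0522, 0.2982]
tcp_rot: [0.609, 0.794, 0.0, -0.0]
wrist_force: [-0.1, -1.1, -0.1]
opening: 0.0451
gripper_force: 0.0
```

Emit:
drive_effector:
  rows: {"ticks": [[0,0,0,0],[0,0,0,0]]}

```text
clock: 1.85
eef_pos: [0.5044, -0.0561, 0.2982]
tcp_rot: [0.611, 0.792, -0.0, -0.0]
wrist_force: [-0.2, -0.2, -0.1]
opening: 0.0452
gripper_force: 0.0
```

```bash
python3 - <<'E'
from h import *
C=np.array([.5454,-.0442]); h=.26; T=C-.0372*np.array([np.cos(h),np.sin(h)]); print(totool([*T,.08]),yaw(),ctrl.read_state()["joints"])
E
```

```text
[0.00099992 0.00557771 0.21821228] 0.2562420770469217 [ 0.48657209  0.14441688 -0.55031214  1.8866097   0.08344203  1.13333754
  0.16171275]
```

Emit:
drive_effector:
  rows: {"ticks": [[0,0.005,0.06,0],[0,0.005,0.12,0],[0,0.005,0.155,0],[0,0.005,0.155,0]]}

```text
clock: 2.35
eef_pos: [0.508, -0.0543, 0.1415]
tcp_rot: [0.611, 0.792, -0.001, -0.002]
wrist_force: [0.1, 0.2, 0.7]
opening: 0.0451
gripper_force: 0.0
```

```bash
python3 - <<'E'
from h import *
a=ctrl.snapshot("top");b=ctrl.snapshot("scene");cv2.imwrite("pics/t1.png",a);cv2.imwrite("pics/s1.png",b)
A=cv2.resize(a[150:290,150:430],(784,392),interpolation=cv2.INTER_CUBIC); cv2.imwrite("pics/t1c.png",A)
B=cv2.resize(b[190:330,320:520],(800,560),interpolation=cv2.INTER_CUBIC); cv2.imwrite("pics/s1c.png",B)
E
```

```text
(no output)
```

View pics/t1c.png

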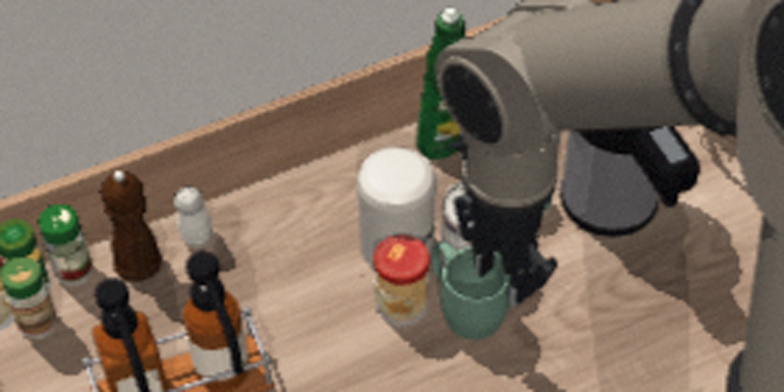

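View pics/s1.png

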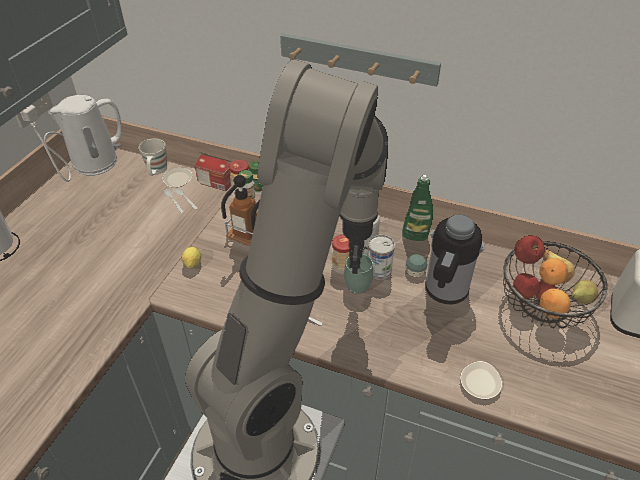

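The top view shows one finger over the mug's mouth (485,262) and the other outside the far rim (525,285). The scene view now shows the airpot clearly: plunger (460,224), beak tip about (445,280). I'll descend and grip.

Emit:
drive_effector:
  rows: {"ticks": [[0,0,0.03,0],[0,0,0.06,0],[0,0,0.06,0]]}

```text
clock: 2.82
eef_pos: [0.5097, -0.0539, 0.0838]
tcp_rot: [0.61, 0.792, -0.0, -0.0]
wrist_force: [0.3, -0.3, -0.4]
opening: 0.045
gripper_force: 0.0
```

Emit:
drive_effector:
  rows: {"ticks": [[0,0,0,0],[0,0,0,0],[0,0,0,0],[0,0,0,0],[0,0,0,0]]}
  finger_gap: 0.0

```text
clock: 3.45
eef_pos: [0.5123, -0.054, 0.0858]
tcp_rot: [0.611, 0.792, 0.002, 0.002]
wrist_force: [2.9, -0.6, 12.4]
opening: 0.0096
gripper_force: 67.3
```

```bash
python3 - <<'E'
from h import *
b=cv2.imread("pics/s1.png"); cv2.imwrite("pics/ap.png",np.hstack([cv2.resize(b[205:310,415:495],(400,525),interpolation=cv2.INTER_CUBIC),cv2.resize(cv2.imread("pics/top0.png")[160:240,345:405],(390,525),interpolation=cv2.INTER_CUBIC)]))
E
```

```text
(no output)
```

View pics/ap.png

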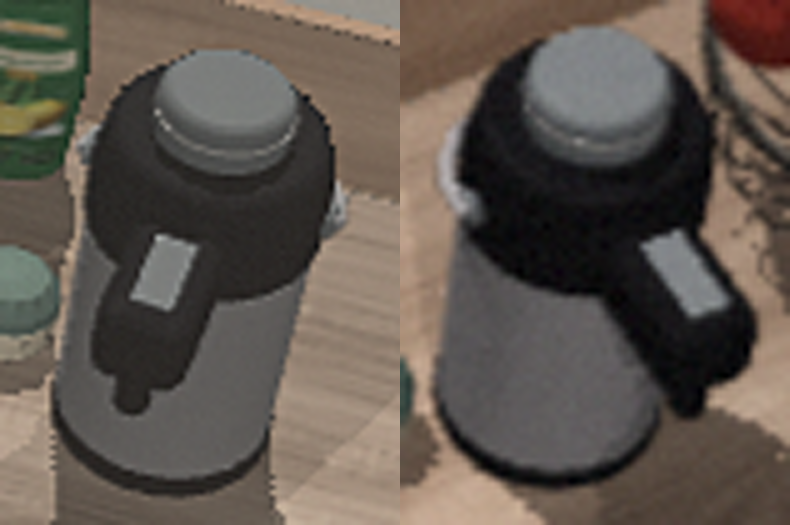

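The scene crop shows the outlet tip at (132,410) and plunger centre at (226,95). The top crop shows the outlet at (690,412) and plunger at (597,82). I'll triangulate both and start the lift.

```bash
python3 - <<'E'
from h import *
s=lambda a,b:(a/5+415,b/5+205)
t=lambda a,b:((a-400)/6.5+345,b/6.5625+160)
print("outlet",tri(t(690,410),s(132,409)),"plunger",tri(t(597,82),s(226,97)))
E
```

```text
outlet (array([ 0.5196, -0.2839,  0.1246]), [0.0018, 0.0018]) plunger (array([ 0.6395, -0.288 ,  0.2417]), [0.0015, 0.0015])
```

Emit:
drive_effector:
  rows: {"ticks": [[0,0,-0.01,0],[0,0,-0.03,0],[0,0,-0.06,0],[0,0,-0.09,0],[0,0,-0.12,0],[0,0,-0.14,0],[0,0,-0.14,0]]}

```text
clock: 4.32
eef_pos: [0.51, -0.0536, 0.2251]
tcp_rot: [0.61, 0.792, 0.0, 0.001]
wrist_force: [0.9, -0.2, -2.9]
opening: 0.0092
gripper_force: 63.7
```

```bash
python3 -c "
from h import *
cv2.imwrite('pics/t2.png',ctrl.snapshot('top'))
C=np.array([.545,.12,.0]); print(yaw(),ctrl.read_state()['joints'])"
```

```text
0.25792915163301755 [ 0.46760372  0.23056239 -0.5561177   1.96535286  0.14599743  0.98365198
  0.10017623]
```

The outlet is at (0.519,-0.284) and the plunger axis at (0.638,-0.286). They are 0.118 m apart, as specified, and the front faces -x. Next I'll carry the mug to free space while turning its handle around.

Emit:
drive_effector:
  rows: {"ticks": [[0.01,0.01,0,-0.1],[0.02,0.02,0,-0.25],[0.03,0.03,0,-0.4],[0.04,0.04,0,-0.55],[0.05,0.05,0,-0.7],[0.06,0.06,0,-0.85],[0.07,0.07,0,-1.0],[0.08,0.08,0,-1.15],[0.09,0.09,0,-1.3],[0.1,0.1,0,-1.4],[0.1,0.1,0,-1.5],[0.1,0.1,0,-1.5]]}

```text
clock: 5.88
eef_pos: [0.5801, 0.0685, 0.2221]
tcp_rot: [-0.093, 0.996, 0.0, -0.001]
wrist_force: [0.5, 0.1, -2.9]
opening: 0.0092
gripper_force: 63.7
```

```bash
python3 -c "
from h import *
print(yaw(),ctrl.read_state()['joints'],totool([.593,.103,.225]))"
```

```text
1.7578699126377408 [ 0.43595046  0.42424346 -0.84464539  1.80010341  0.35540704  1.0793071
  1.22146861] [-0.01903997  0.0314945  -0.00287261]
```

Emit:
drive_effector:
  rows: {"ticks": [[-0.01,0.01,0,-0.15],[-0.02,0.02,0,-0.3],[-0.02,0.035,0,-0.45],[-0.02,0.035,0,-0.6],[-0.02,0.035,0.02,-0.75],[-0.02,0.035,0.05,-0.9],[-0.02,0.035,0.08,-1.0],[-0.02,0.035,0.105,-1.0],[-0.02,0.035,0.12,-1.0],[-0.02,0.035,0.12,-1.0]]}

```text
clock: 7.12
eef_pos: [0.5936, 0.1067, 0.1026]
tcp_rot: [-0.559, 0.829, 0.0, -0.001]
wrist_force: [-0.7, 0.1, -2.4]
opening: 0.0091
gripper_force: 63.7
```

Emit:
drive_effector:
  rows: {"ticks": [[0,0,0.006,0],[0,0,0.012,0],[0,0,0.015,0],[0,0,0.015,0]]}

```text
clock: 7.62
eef_pos: [0.5939, 0.1066, 0.0883]
tcp_rot: [-0.559, 0.829, 0.0, -0.0]
wrist_force: [-0.9, 0.2, -2.2]
opening: 0.0092
gripper_force: 63.7
```

Emit:
drive_effector:
  rows: {"ticks": [[0,0,0.002,0],[0,0,0.004,0],[0,0,0.004,0]]}

```text
clock: 8.0
eef_pos: [0.5958, 0.1071, 0.0866]
tcp_rot: [-0.559, 0.829, -0.001, 0.002]
wrist_force: [-1.7, -4.4, 25.0]
opening: 0.0089
gripper_force: 69.9
```

Emit:
drive_effector:
  rows: {"ticks": [[0,0,-0.001,0],[0,0,-0.001,0],[0,0,-0.001,0]]}
  finger_gap: 0.045

```text
clock: 8.38
eef_pos: [0.5939, 0.1066, 0.0852]
tcp_rot: [-0.559, 0.829, 0.0, -0.0]
wrist_force: [0.2, 0.8, 0.2]
opening: 0.045
gripper_force: 0.0
```

Emit:
drive_effector:
  rows: {"ticks": [[0,0,-0.03,0],[0,0,-0.08,0],[0,0,-0.13,0],[0.04,0.04,-0.14,0],[0.08,0.08,-0.14,0],[0.08,0.08,-0.14,0]]}

```text
clock: 9.12
eef_pos: [0.487, 0.06, 0.225]
tcp_rot: [-0.558, 0.83, -0.001, -0.002]
wrist_force: [0.7, 0.4, 0.3]
opening: 0.0446
gripper_force: 0.0
```

```bash
python3 - <<'E'
from h import *
a=ctrl.snapshot("top");b=ctrl.snapshot("scene");cv2.imwrite("pics/t3.png",a);cv2.imwrite("pics/s3.png",b)
cv2.imwrite("pics/t3c.png",cv2.resize(a[190:310,170:330],(800,600),interpolation=cv2.INTER_CUBIC))
s=ctrl.read_state(); print(s["joints"],yaw(),s["eef_pos"])
E
```

```text
[ 0.72984495  0.34787927 -1.15982917  1.97892829  0.3702212   1.04905855
  2.15889933] 2.7566803629560086 [0.49000752 0.0617429  0.22567488]
```

View pics/t3c.png

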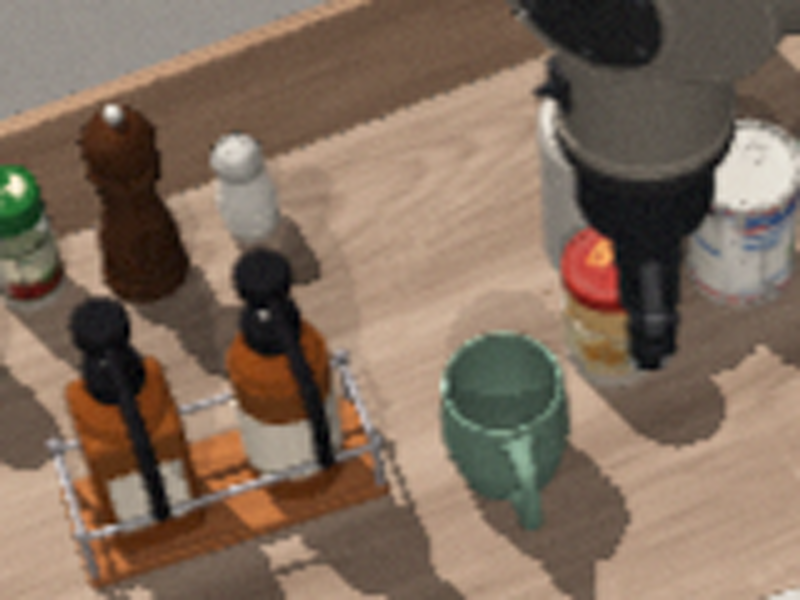

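The mug stands upright and free, mouth centre about (505,387) in the crop. Its handle points down toward (525,465). I'll compute its pose from these pixels.

```bash
python3 - <<'E'
from h import *
P=lambda a,b,z:ray("top",a/5+170,b/5+190,z)
C=P(505,387,.094)
print("mouth",C,"expected .559,.120")
for h in(2.6,2.76,2.9):
    print(h,[((proj("top",[C[0]+r*np.cos(h),C[1]+r*np.sin(h),.088])-[170,190])*5).round() for r in(.045,.06,.077)])
a=np.linspace(0,6.28,90);q=np.array([proj("top",C+.0405*np.array([np.cos(x),np.sin(x),0])) for x in a]); print((q.min(0)-[170,190])*5,(q.max(0)-[170,190])*5)
h=2.76; H=[C[0]+.067*np.cos(h),C[1]+.067*np.sin(h)]; print(H,totool([*H,.2]),h-np.pi/2-yaw())
E
```

```text
mouth [0.55247567 0.12360662 0.094     ] expected .559,.120
2.6 [array([498., 454.]), array([495., 475.]), array([492., 499.])]
2.76 [array([510., 454.]), array([511., 475.]), array([513., 499.])]
2.9 [array([520., 453.]), array([525., 473.]), array([530., 497.])]
[439.20314179 332.77551293] [570.67254143 442.84637224]
[np.float64(0.49029480150185367), np.float64(0.1485573537072872)] [-0.08058233  0.03236284  0.02559619] -1.5674766897509054
```

Emit:
drive_effector:
  rows: {"ticks": [[-0.03,0.01,0,0.15],[-0.07,0.03,0,0.3],[-0.07,0.03,0,0.45],[-0.07,0.03,0,0.6],[-0.07,0.03,0,0.75],[-0.07,0.03,0,0.9],[-0.07,0.03,0,1.05],[-0.07,0.03,0,1.2],[-0.07,0.03,0,1.35],[-0.07,0.03,0,1.45],[-0.07,0.03,0,1.45]]}
  finger_gap: 0.06

```text
clock: 10.6
eef_pos: [0.4887, 0.1397, 0.2252]
tcp_rot: [0.13, 0.992, 0.0, -0.0]
wrist_force: [0.3, 0.4, 0.2]
opening: 0.0602
gripper_force: 0.0
```

```bash
python3 - <<'E'
from h import *
s=ctrl.read_state(); print(s["joints"],yaw(),totool([.489,.139,.068]))
E
```

```text
[ 0.32822751  0.27580984 -0.84509626  1.95945227  0.24199526  1.00972196
  0.68168135] 1.3099430883334013 [-0.00051055 -0.00068367  0.15717395]
```

Emit:
drive_effector:
  rows: {"ticks": [[0,0,0.04,0],[0,0,0.08,0],[0,0,0.12,0],[0,0,0.157,0],[0,0,0.157,0]]}

```text
clock: 11.22
eef_pos: [0.4869, 0.139, 0.0663]
tcp_rot: [0.129, 0.992, -0.0, -0.002]
wrist_force: [-0.5, 0.6, 0.4]
opening: 0.06
gripper_force: 0.0
```

Emit:
drive_effector:
  rows: {"ticks": [[0,0,0,0],[0,0,0,0],[0,0,0,0],[0,0,0,0],[0,0,0,0]]}
  finger_gap: 0.0

```text
clock: 11.85
eef_pos: [0.4887, 0.1388, 0.0693]
tcp_rot: [0.131, 0.991, 0.0, 0.001]
wrist_force: [-2.3, -0.2, 8.6]
opening: 0.0104
gripper_force: 60.1
```

Emit:
drive_effector:
  rows: {"ticks": [[0,0,-0.01,0],[0,0,-0.02,0],[0.03,0,-0.02,0],[0.05,0,-0.02,0],[0.05,0,-0.02,0]]}

```text
clock: 12.48
eef_pos: [0.4388, 0.1517, 0.0887]
tcp_rot: [0.13, 0.991, -0.0, 0.0]
wrist_force: [0.5, -0.5, -2.2]
opening: 0.0103
gripper_force: 58.5
```

```bash
python3 - <<'E'
from h import *
print("lemon",ray("top",190,345,.028)); s=ctrl.read_state(); print(s["joints"],yaw())
for p in([.435,.25,.088],[.460,.355,.088]): print(totool(p))
E
```

```text
lemon [0.4545625  0.43361545 0.028     ]
[ 0.18476119  0.41095235 -0.76848077  2.16622759  0.43548553  0.7202017
  0.43249528] 1.3094040951640427
[0.02904994 0.09395999 0.00064859]
[0.03203385 0.20185388 0.00058423]
```

Emit:
drive_effector:
  rows: {"ticks": [[0.01,0.03,0,-0.1],[0.02,0.06,0,-0.2],[0.03,0.095,0,-0.3],[0.03,0.12,0,-0.41],[0.03,0.15,0,-0.41],[0.026,0.187,0,-0.41],[0.026,0.187,0,-0.41],[0.026,0.187,0.012,-0.41],[0.026,0.187,0.015,-0.41]]}

```text
clock: 13.6
eef_pos: [0.4631, 0.3375, 0.0721]
tcp_rot: [-0.073, 0.997, -0.001, -0.001]
wrist_force: [0.2, -0.2, -2.4]
opening: 0.0103
gripper_force: 58.7
```

```bash
python3 - <<'E'
from h import *
a=ctrl.snapshot("top");b=ctrl.snapshot("scene");cv2.imwrite("pics/t4.png",a);cv2.imwrite("pics/s4.png",b)
cv2.imwrite("pics/c4.png",np.hstack([cv2.resize(a[225:325,165:260],(400,421),interpolation=cv2.INTER_CUBIC),cv2.resize(b[170:270,190:285],(400,421),interpolation=cv2.INTER_CUBIC)]))
print(yaw())
E
```

```text
1.7173751882795791
```

View pics/c4.png

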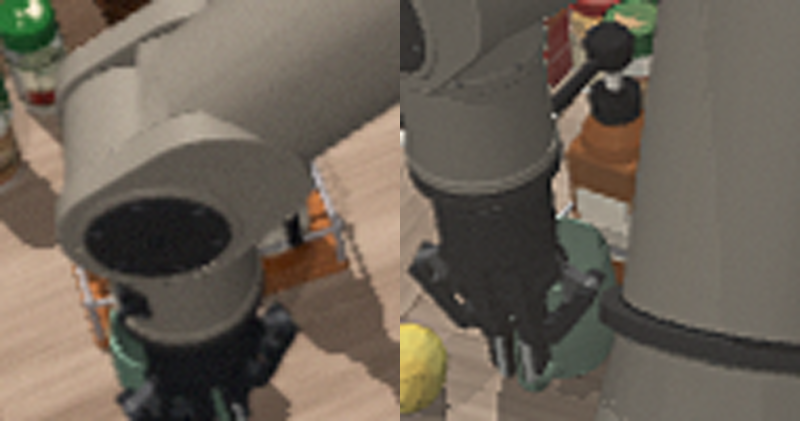

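The mug is under the square spout, mostly hidden by the wrist. The kinematics put it within a few mm, so I'll set it down and release.

Emit:
drive_effector:
  rows: {"ticks": [[0,0,0.002,0],[0,0,0.005,0],[0,0,0.005,0]]}

```text
clock: 14.08
eef_pos: [0.4635, 0.3393, 0.0691]
tcp_rot: [-0.074, 0.997, 0.0, 0.001]
wrist_force: [-3.5, -1.3, 10.4]
opening: 0.0102
gripper_force: 60.8
```

Emit:
drive_effector:
  rows: {"ticks": [[0,0,0,0],[0,0,0,0],[0,0,-0.001,0],[0,0,-0.001,0]]}
  finger_gap: 0.035

```text
clock: 14.58
eef_pos: [0.4634, 0.3389, 0.0694]
tcp_rot: [-0.073, 0.997, 0.0, 0.0]
wrist_force: [-0.1, 0.1, -0.0]
opening: 0.0345
gripper_force: 0.0
```

Emit:
drive_effector:
  rows: {"ticks": [[0,0,-0.03,0],[0,0,-0.06,0],[0.02,0,-0.09,0],[0.04,0,-0.15,0],[0.04,0,-0.2,0],[0.04,0,-0.24,0],[0.04,0,-0.24,0]]}

```text
clock: 15.45
eef_pos: [0.4245, 0.3339, 0.3122]
tcp_rot: [-0.073, 0.997, 0.001, 0.002]
wrist_force: [-0.0, -0.6, -0.2]
opening: 0.035
gripper_force: 0.0
```

```bash
python3 - <<'E'
from h import *
s=ctrl.read_state(); print(s["joints"],yaw()); print(totool([.623,.340,.27]))
E
```

```text
[ 0.0716683   0.2833463  -1.01683975  1.78822412  0.25942     1.2084431
  0.69804044] 1.7176102638393018
[-0.19703526 -0.02308027  0.04305941]
```

Now a numeric check of where the mug stands, from its green pixels. The arm is out of the way to the front.

```bash
python3 - <<'E'
from h import *
for n in("top","scene"):
    a=ctrl.snapshot(n);cv2.imwrite(f"pics/{n}5.png",a)
a=cv2.imread("pics/top5.png");b=cv2.imread("pics/scene5.png")
cv2.imwrite("pics/c5.png",np.hstack([cv2.resize(a[225:335,165:260],(400,463),interpolation=cv2.INTER_CUBIC),cv2.resize(b[160:270,195:290],(400,463),interpolation=cv2.INTER_CUBIC)]))
for n,im in(("top",a),("scene",b)):
    m=cv2.inRange(cv2.cvtColor(im,cv2.COLOR_BGR2HSV),(70,40,30),(95,255,255))
    k,l,st,c=cv2.connectedComponentsWithStats(m)
    C=np.array([.531,.349]); g=np.linspace(0,6.28,90)
    q=np.array([proj(n,[C[0]+.0405*np.cos(x),C[1]+.0405*np.sin(x),.094]) for x in g]); 
    print(n,"pred rim",q.min(0).round(1),q.max(0).round(1),[list(s) for s in st[1:] if s[4]>60])
E
```

```text
top pred rim [190.8 290. ] [218.5 314.1] [[np.int32(330), np.int32(213), np.int32(17), np.int32(13), np.int32(157)], [np.int32(191), np.int32(294), np.int32(27), np.int32(31), np.int32(249)]]
scene pred rim [211.3 221.4] [239.6 240.7] []
```

The mug mask's columns (191 to 217) match the predicted rim (190.8 to 218.5). I'll go over the pump with the fingers closed.

Emit:
drive_effector:
  rows: {"ticks": [[-0.05,0,0,0],[-0.1,-0.01,0,0],[-0.15,-0.02,0,0],[-0.1985,-0.0235,0,0],[-0.1985,-0.0235,0.03,0],[-0.1985,-0.0235,0.05,0],[-0.1985,-0.0235,0.05,0],[-0.1985,-0.0235,0.05,0]]}
  finger_gap: 0.0

```text
clock: 16.55
eef_pos: [0.6234, 0.3392, 0.2602]
tcp_rot: [-0.074, 0.997, 0.0, 0.0]
wrist_force: [0.4, -0.3, 1.1]
opening: 0.0003
gripper_force: 0.0
```

```bash
python3 - <<'E'
from h import *
s=ctrl.read_state(); print(s["eef_pos"],s["opening"],totool([.6245,.340,.24]))
E
```

```text
[0.62342503 0.33921095 0.26023975] 0.00029281173042022964 [-0.00116451  0.00061719  0.02024076]
```

Emit:
drive_effector:
  rows: {"ticks": [[0,0,0.01,0],[0,0,0.02,0],[0,0,0.027,0],[0,0,0.033,0],[0,0,0.033,0]]}

```text
clock: 17.18
eef_pos: [0.6238, 0.3389, 0.2262]
tcp_rot: [-0.073, 0.997, 0.0, 0.0]
wrist_force: [-0.1, -1.3, 7.0]
opening: 0.0
gripper_force: 3.3
```

Emit:
drive_effector:
  rows: {"ticks": [[0,0,0.004,0],[0,0,0.007,0],[0,0,0.009,0],[0,0,0.009,0],[0,0,0.009,0]]}

```text
clock: 17.8
eef_pos: [0.624, 0.3392, 0.22]
tcp_rot: [-0.073, 0.997, 0.0, 0.001]
wrist_force: [-7.4, -6.6, 29.0]
opening: -0.0002
gripper_force: 14.6
```

The pump hit its stop (29 N, tip at z = 0.203). I'll back off and return to the handle along the same path.

Emit:
drive_effector:
  rows: {"ticks": [[0,0,-0.02,0],[0,0,-0.05,0],[0,0,-0.09,0],[0.05,0.005,-0.09,0],[0.1,0.01,-0.09,0],[0.15,0.015,-0.09,0],[0.2,0.023,-0.09,0],[0.2,0.023,-0.09,0],[0.2,0.023,-0.09,0]]}
  finger_gap: 0.04

```text
clock: 18.92
eef_pos: [0.4229, 0.332, 0.3074]
tcp_rot: [-0.073, 0.997, -0.0, 0.0]
wrist_force: [0.3, -0.1, -0.1]
opening: 0.0402
gripper_force: 0.0
```

```bash
python3 - <<'E'
from h import *
s=ctrl.read_state(); print(s["eef_pos"],s["wrist_force"],totool([.4634,.3389,.0694]))
a=ctrl.snapshot("top");cv2.imwrite("pics/t6.png",a)
for f in("top5","t6"):
    m=cv2.inRange(cv2.cvtColor(cv2.imread(f"pics/{f}.png"),cv2.COLOR_BGR2HSV),(70,40,30),(95,255,255))
    k,l,st,c=cv2.connectedComponentsWithStats(m); print(f,[s.tolist() for s in st[1:] if s[4]>60])
E
```

```text
[0.4228969  0.33198195 0.30741199] [ 0.29190071 -0.07118186 -0.10357843] [-0.04091112  0.00100912  0.2380406 ]
top5 [[330, 213, 17, 13, 157], [191, 294, 27, 31, 249]]
t6 [[331, 213, 16, 13, 154], [192, 295, 24, 18, 124], [201, 316, 18, 13, 65]]
```

Mug unmoved. I'll go back down on the handle and grip.

Emit:
drive_effector:
  rows: {"ticks": [[0,0,0.06,0],[0,0,0.1,0],[-0.02,0,0.14,0],[-0.041,0.001,0.17,0],[-0.041,0.001,0.2,0],[-0.041,0.001,0.238,0],[-0.041,0.001,0.238,0]]}

```text
clock: 19.85
eef_pos: [0.462, 0.3383, 0.0666]
tcp_rot: [-0.073, 0.997, -0.001, -0.002]
wrist_force: [-0.1, 0.5, 0.9]
opening: 0.0399
gripper_force: 0.0
```

Emit:
drive_effector:
  rows: {"ticks": [[0,0,0,0],[0,0,0,0],[0,0,0,0],[0,0,0,0],[0,0,0,0]]}
  finger_gap: 0.0

```text
clock: 20.48
eef_pos: [0.4631, 0.3398, 0.0704]
tcp_rot: [-0.074, 0.997, 0.0, 0.001]
wrist_force: [-2.0, -1.4, 8.4]
opening: 0.0104
gripper_force: 59.8
```

Emit:
drive_effector:
  rows: {"ticks": [[0,0,-0.01,0],[0,0,-0.02,0],[0.02,0,-0.02,0],[0.035,0,-0.02,0],[0.035,0,-0.02,0]]}

```text
clock: 21.1
eef_pos: [0.4274, 0.334, 0.0897]
tcp_rot: [-0.074, 0.997, -0.0, 0.0]
wrist_force: [0.3, -0.1, -2.1]
opening: 0.0102
gripper_force: 58.5
```

```bash
python3 - <<'E'
from h import *
s=ctrl.read_state(); print(s["joints"],yaw()); M=Ro.from_quat(s["tcp_rot"]).as_matrix()
for p in([.43,.25],[.43,.1],[.45,-.05],[.43,-.26],[.447,-.29]): print(p,totool([*p,.09]).round(3))
E
```

```text
[-0.10387371  0.55716693 -0.85584397  1.99411956  0.56436276  0.84402399
  0.4427867 ] 1.718994471993656
[0.43, 0.25] [ 0.01  -0.083 -0.   ]
[0.43, 0.1] [ 0.032 -0.232 -0.   ]
[0.45, -0.05] [ 0.034 -0.383 -0.   ]
[0.43, -0.26] [ 0.085 -0.588 -0.   ]
[0.447, -0.29] [ 0.073 -0.62  -0.   ]
```

Emit:
drive_effector:
  rows: {"ticks": [[0.0,-0.02,-0.01,0],[0.0,-0.06,-0.015,0],[0.0,-0.1,-0.015,0.03],[0.005,-0.15,-0.015,0.06],[0.01,-0.2,-0.015,0.09],[0.015,-0.25,-0.015,0.12],[0.02,-0.3,-0.015,0.15],[0.03,-0.35,-0.015,0.15],[0.04,-0.39,-0.015,0.15],[0.05,-0.42,-0.01,0.15],[0.05,-0.43,0,0.15],[0.05,-0.43,0,0.15]]}

```text
clock: 22.6
eef_pos: [0.4419, -0.0986, 0.0889]
tcp_rot: [0.002, 1.0, 0.0, -0.0]
wrist_force: [-0.2, 0.2, -2.0]
opening: 0.0101
gripper_force: 58.6
```

```bash
python3 - <<'E'
from h import *
s=ctrl.read_state(); print(s["joints"],yaw(),totool([.443,-.284,.09]),s["eef_pos"])
E
```

```text
[ 0.77963407  0.40716301 -0.81640795  2.18792536  0.45232999  0.71924923
  1.22226368] 1.5670887733181322 [-0.00182502 -0.18535693 -0.0012651 ] [ 0.44186138 -0.09863679  0.08885642]
```

Emit:
drive_effector:
  rows: {"ticks": [[0,-0.02,0,0],[0,-0.05,0,0],[0,-0.08,0,0],[0,-0.11,0,0],[0,-0.14,0,0],[-0.002,-0.165,0,0],[-0.002,-0.18,0,0],[-0.002,-0.185,0,0],[-0.002,-0.185,0,0],[-0.002,-0.185,0.01,0],[-0.002,-0.185,0.016,0],[-0.002,-0.185,0.016,0]]}

```text
clock: 24.1
eef_pos: [0.443, -0.2829, 0.0726]
tcp_rot: [0.001, 1.0, 0.0, -0.0]
wrist_force: [0.0, -0.3, -1.7]
opening: 0.0105
gripper_force: 58.7
```

```bash
python3 - <<'E'
from h import *
a=ctrl.snapshot("top");b=ctrl.snapshot("scene");cv2.imwrite("pics/t7.png",a);cv2.imwrite("pics/s7.png",b)
s=ctrl.read_state(); print(s["eef_pos"],yaw(),s["joints"])
C=np.array([.511,-.284]);g=np.linspace(0,6.28,90)
for n,im in(("top",a),("scene",b)):
    m=cv2.inRange(cv2.cvtColor(im,cv2.COLOR_BGR2HSV),(70,40,30),(95,255,255)); k,l,st,c=cv2.connectedComponentsWithStats(m)
    q=np.array([proj(n,[C[0]+.0405*np.cos(x),C[1]+.0405*np.sin(x),z]) for x in g for z in(0.003,.097)]); print(n,q.min(0),q.max(0),[s.tolist() for s in st[1:] if s[4]>50])
E
```

```text
[ 0.44333458 -0.28328058  0.07325597] 1.5682432529280161 [ 1.03877826  0.520119   -0.730641    2.042978    0.50140052  0.76087598
  1.56813857]
top [374.11542624 219.22337456] [402.36227685 255.59000395] [[331, 212, 16, 14, 175], [375, 221, 19, 23, 147], [377, 242, 12, 11, 52]]
scene [419.00400067 284.9831106 ] [454.49946436 331.36506291] []
```

The mug mask fits the prediction under the outlet. I'll lower it, release, and back away.

Emit:
drive_effector:
  rows: {"ticks": [[0,0,0.002,0],[0,0,0.0045,0],[0,0,0.0045,0]]}

```text
clock: 24.58
eef_pos: [0.4429, -0.284, 0.0698]
tcp_rot: [0.002, 1.0, -0.001, -0.0]
wrist_force: [-12.2, 2.1, 24.6]
opening: 0.01
gripper_force: 63.3
```

Emit:
drive_effector:
  rows: {"ticks": [[0,0,0,0],[0,0,0,0],[0,0,-0.001,0],[0,0,-0.001,0]]}
  finger_gap: 0.035

```text
clock: 25.08
eef_pos: [0.4434, -0.2835, 0.0698]
tcp_rot: [0.001, 1.0, 0.0, 0.0]
wrist_force: [0.4, -0.1, 0.2]
opening: 0.0351
gripper_force: 0.0
```

Emit:
drive_effector:
  rows: {"ticks": [[0,0,-0.03,0],[0,0,-0.06,0],[0,0,-0.11,0],[0,0,-0.16,0],[0,0,-0.21,0],[0,0,-0.25,0],[0,0,-0.25,0]]}

```text
clock: 25.95
eef_pos: [0.4444, -0.2839, 0.3226]
tcp_rot: [0.002, 1.0, -0.002, 0.002]
wrist_force: [-1.1, -0.2, -0.3]
opening: 0.0351
gripper_force: 0.0
```

```bash
python3 - <<'E'
from h import *
a=ctrl.snapshot("top");b=ctrl.snapshot("scene");cv2.imwrite("pics/t8.png",a);cv2.imwrite("pics/s8.png",b)
cv2.imwrite("pics/c8.png",np.hstack([cv2.resize(a[150:270,345:425],(400,600),interpolation=cv2.INTER_CUBIC),cv2.resize(b[215:335,400:480],(400,600),interpolation=cv2.INTER_CUBIC)]))
s=ctrl.read_state(); print(s["eef_pos"],totool([.638,-.286,.32]))
C=np.array([.511,-.284]);g=np.linspace(0,6.28,90)
q=np.array([proj("scene",[C[0]+.0405*np.cos(x),C[1]+.0405*np.sin(x),.094]) for x in g]); print((q.min(0)-[400,215])*5,(q.max(0)-[400,215])*5)
E
```

```text
[ 0.44305126 -0.28360739  0.31963309] [-0.19495526 -0.00178018 -0.00038353]
[114.64765453 353.67162087] [271.60711432 473.27900663]
```

View pics/c8.png

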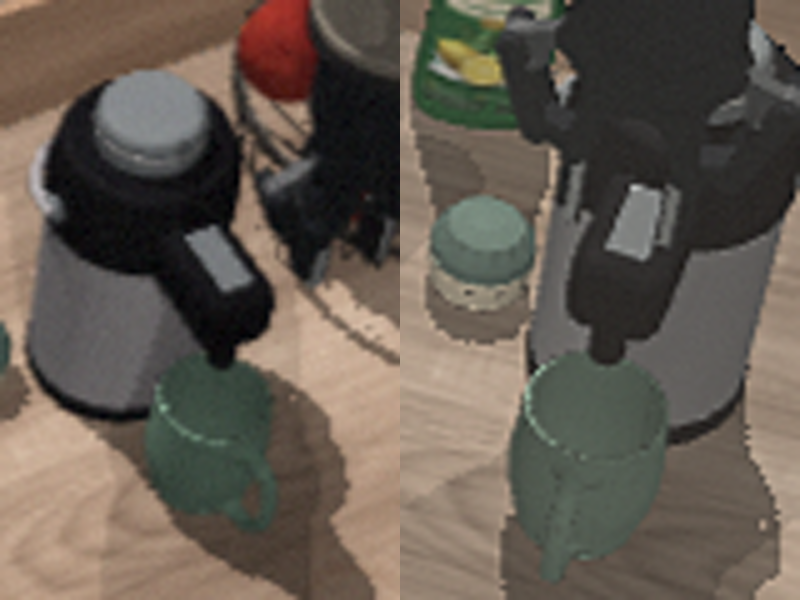

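The mug stands under the outlet with its handle pointing outward: scene rim 123 to 265 columns against 115 to 272 predicted, with the same centre. Next is the plunger.

Emit:
drive_effector:
  rows: {"ticks": [[-0.05,0,0,0],[-0.1,0,0,0],[-0.15,0,0,0],[-0.195,-0.002,0,0],[-0.195,-0.002,0,0],[-0.195,-0.002,0.02,0],[-0.195,-0.002,0.04,0],[-0.195,-0.002,0.04,0]]}
  finger_gap: 0.0

```text
clock: 27.05
eef_pos: [0.6365, -0.2865, 0.2774]
tcp_rot: [0.002, 1.0, 0.0, -0.002]
wrist_force: [-0.7, -0.1, 0.0]
opening: 0.0003
gripper_force: 0.0
```

Emit:
drive_effector:
  rows: {"ticks": [[0,0,0.01,0],[0,0,0.017,0],[0,0,0.024,0],[0,0,0.03,0],[0,0,0.03,0]]}

```text
clock: 27.68
eef_pos: [0.6384, -0.2864, 0.2503]
tcp_rot: [0.002, 1.0, -0.0, 0.0]
wrist_force: [-2.4, -1.5, 9.1]
opening: -0.0001
gripper_force: 4.5
```

Emit:
drive_effector:
  rows: {"ticks": [[0,0,0.004,0],[0,0,0.008,0],[0,0,0.011,0],[0,0,0.011,0],[0,0,0.011,0]]}

```text
clock: 28.3
eef_pos: [0.6385, -0.2864, 0.2421]
tcp_rot: [0.002, 1.0, -0.001, 0.001]
wrist_force: [-15.0, 1.5, 33.1]
opening: 0.0
gripper_force: 16.9
```

At the stop (33 N, tip at z = 0.225). I'll retract and wait.

Emit:
drive_effector:
  rows: {"ticks": [[0,0,-0.02,0],[0,0,-0.05,0],[0,0,-0.09,0],[0,0,-0.12,0],[0,0,-0.12,0],[0,0,-0.12,0],[0,0,-0.12,0],[0,0,-0.12,0],[0,0,-0.12,0]]}

```text
clock: 29.42
eef_pos: [0.6382, -0.2861, 0.3584]
tcp_rot: [0.001, 1.0, 0.0, -0.0]
wrist_force: [-0.3, -0.5, 0.3]
opening: -0.0002
gripper_force: 0.0
```

```bash
python3 - <<'E'
from h import *
a=ctrl.snapshot("top");cv2.imwrite("pics/t9.png",a)
for f in("t8","t9"):
    m=cv2.inRange(cv2.cvtColor(cv2.imread(f"pics/{f}.png"),cv2.COLOR_BGR2HSV),(70,40,30),(95,255,255))
    k,l,st,c=cv2.connectedComponentsWithStats(m); print(f,[s.tolist() for s in st[1:] if s[4]>60])
print(ctrl.job_done())
E
```

```text
t8 [[330, 212, 17, 14, 177], [375, 221, 24, 31, 290]]
t9 [[330, 212, 17, 14, 179], [374, 223, 24, 29, 247]]
the job is handed in; nothing more can be done
None
```

I handed the job in after about 29 s of robot time, with no verdict returned: the mug got a full syrup dose and a full coffee press, both confirmed by force at the stops, and it stands released under the airpot outlet with its handle turned outwards.

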